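Lock the medicine safe and hang up its key

TASK

Lock the medicine safe and put its key away: turn the blue-headed key back to its home position, the only one where it comes out, draw it straight up out of the lock, and hang it by its eye on the empty curled hook of the key stand, threaded on from the hook's tip and round the curve at least to the middle of the bend. Leave the key hanging there on its own, at rest, and do not disturb anything else on the counter.

Things in the scene. Friction and masses are not known exactly. Their poses are not given: they have to be found in the camera images.
- safe: Grey steel medicine safe with a white lid, shut: 206 x 246 mm, lid top 106 mm above the counter; it does not move. Origin under its centre on the counter; x points to its hinged back, y to its left, z up. A pill organiser stands loose on the back part of the lid, about 95 mm behind the lock.
- keyhole (a point): Centre of the keyhole, on the lock's vertical axis, level with the lid's top (45 mm in front of the safe's centre). The keyhole is a slot 29 x 9 mm, long along the safe's x, in a 6 mm plate, with a green home mark off each end; the lock is 29 mm deep from the lid's top to its floor. The key, loose by about 1 mm in the lock, may lean slightly; it must rise 30 mm to be out.
- cylinder (a joint): Angle of the lock cylinder (rad), which turns with the key about the vertical: 0 = home, locked, against its stop, where the key's x lies along the safe's x; only there (within about 0.2) does the bit pass the slot. Positive = counter-clockwise from above, unlocked (1.55 at most). Starts at 0.7 to 1.45. Stiff (0.05 N m); stays where it is left.
- key: The safe's key, 120 mm long, about 100 g, standing in the lock at the start. Origin at the centre of its lower end; z up the key to its head, x across the flat, y normal to it. Steel bit 24 (x) x 5 (y) x 18 mm (z) at the lower end, 7 mm shank, blue head 44 mm wide (x), 10 mm thick (y), 46 to 120 mm up, with a large eye through it along y. Half a turn about z makes no difference.
- key_eye (a point): Centre of the eye of the key's head, 80 mm above the key's lower end; the eye is rectangular, 30 mm wide (x) and 48 mm high (56 to 104 mm up), through the 10 mm thickness.
- key_head (a point): Centre of the head's solid top bar (44 x 10 x 16 mm, 104 to 120 mm above the key's lower end): the place to grip, across the 10 mm thickness.
- stand: Steel key stand, fixed: round foot (136 mm wide, 16 high) about a 12 mm post at x 40, y -30 mm; on it a black 8 mm round rod bent in a level S into two curled hooks, axis 165 mm above the counter, nothing higher than 171. Origin on the counter under the centre of the EMPTY hook's curve, z up. The other hook is the same turned half round about the post; a red spare key hangs there.
- hook_centre (a point): Centre of the empty hook's curve, level with the rod's axis. The rod is a level arc of 40 mm radius about it, from the tip at polar angle 190 degrees (from the stand's x towards its y), by 90 degrees (middle of the bend, on +y), to 0 degrees, then straight 30 mm along -y to the post. The way to the tip is open from the stand's -y side.
- hook_tip (a point): Tip of the empty hook, a yellow ball of 12 mm diameter on the rod's end; from it the arc runs clockwise seen from above.
- hook_middle (a point): Middle of the empty hook's bend, on the rod's axis; a key hung here or farther from the tip is well on.
- sanitizer: Pump bottle of hand sanitiser, 58 mm wide, 162 mm high, loose, between the safe and the stand. Origin under its centre.
- ointment: White ointment jar, 50 mm wide, 70 mm high, loose, just outside the empty hook's bend. Origin under its centre.
- tablets: Amber tablet jar, 50 mm wide, 95 mm high, loose, beside the empty hook's tip. Origin under its centre.
- pill_box: Pill organiser with yellow and green flaps, 55 x 130 x 24 mm, loose on the safe's lid. Origin under its centre.
- mug: Blue mug, 76 mm wide, 90 mm high, loose, at the back in the middle. Origin under its centre.
- stapler: Stapler, 130 x 34 x 48 mm, loose, at the front in the middle. Origin under its centre.
- spare_key: Red-headed spare key, same shape and axes as the blue one, hanging loose on the stand's other hook.
There are look-alikes about, which are no part of the job. Leave any yellow look-alike of the key alone.

How it is judged:
On the way, in this order (a step that is already met when the one before it is completed fails the run):
1. the key is turned home while still in the lock (value of joint cylinder below 0.3 rad and distance between key and keyhole below 0.034 m), for 0.1 s.
2. the key is drawn out of the lock, which stays locked (value of joint cylinder below 0.3 rad and z of key in the frame of safe above 0.108 m), for 0.1 s.
At the end, for the whole second after the job is handed in: Lock home (cylinder below 0.3 rad). Blue key at rest on the empty hook's rod, at most 12 mm short of the bend's middle or farther round: eye centre 22 to 62 mm from the hook's centre seen from above, 8 to 35 mm below the rod's axis, key within 0.3 rad of vertical (value of joint cylinder below 0.3 rad and x of key_eye in the frame of stand above -0.012 m and horizontal distance between key_eye and hook_centre between 0.022 and 0.062 m and z of key_eye in the frame of stand between 0.13 and 0.157 m and angle between key's own z axis and vertical below 0.3 rad and contact force between key and stand above 0.3 N and linear speed of key below 0.05 m/s and angular speed of key below 0.6 rad/s); the robot touches nothing.
It fails at once if the red spare key shifted by more than 3 cm or knocked over (distance of spare_key from where it was at the start of the episode above 0.03 m or angle between spare_key's own z axis and vertical above 0.5 rad).
It fails at once if the pill organiser on the safe shifted by more than 3 cm or knocked over (distance of pill_box from where it was at the start of the episode above 0.03 m or angle between pill_box's own z axis and vertical above 0.5 rad).
It fails at once if a jar by the stand shifted by more than 3 cm or knocked over (distance of any of ointment, tablets from where it was at the start of the episode above 0.03 m or angle between any of ointment, tablets's own z axis and vertical above 0.5 rad).
It fails at once if the sanitiser bottle shifted by more than 3 cm or knocked over (distance of sanitizer from where it was at the start of the episode above 0.03 m or angle between sanitizer's own z axis and vertical above 0.5 rad).
It fails at once if the mug or the stapler shifted by more than 3 cm or knocked over (distance of any of mug, stapler from where it was at the start of the episode above 0.03 m or angle between any of mug, stapler's own z axis and vertical above 0.5 rad).
It also fails if it takes over 53 s, if anything falls off the work surface, if the arm or the gripper's body presses on something with over 40 N, if the wrist force passes 120 N, or if a joint passes its speed limit or range.

ROBOT

A 6-joint arm with a two-finger parallel gripper is mounted at the origin on the work surface. World frame = base frame: x ahead of the robot, y to its left, z up, the work surface at z = 0. Lengths are in m, angles in rad, forces in N, time in s.
With the tool pointing down it reaches from about 0.35 to 0.725 m from the base axis. Payload 4.3 kg.
Tool frame: the origin (TCP) lies midway between the tips of the shut fingers; the grasp point (between the pads) lies 19 mm behind it; z points along the fingers, x is the direction in which the jaws open and shut, and the axes are right-handed (so a half turn about z gives the same grasp; the last joint's range is limited). The gripper opens to 85 mm and grips with 20 to 120 N. Pads are 22 mm wide; open, the fingers measure 114 mm over their backs; the gripper's body (76 mm by 85 mm) begins 54 mm behind the grasp point. The pads swing forward as they close: fully open they stand 13 mm farther back than shut.
Start: joints at [1.155, 0.377, 0.081, 1.274, 0, 1.46], TCP at [0.173, 0.548, 0.231] pointing down, gripper open.
Joint ranges: [-2.72, 2.72], [-0.84, 1.66], [-1.02, 1.22], [-1.77, 2.12], [-1.37, 1.28], [-3.14, 3.14]. Speed limits (rad/s): [2.57, 2.57, 3.14, 3.14, 3.14, 3.14].

INTERFACE

Orientations are given as [roll, pitch, yaw] about the fixed x, y, z axes, in that order (R = Rz(yaw) Ry(pitch) Rx(roll)).
In Python, from station import manip, eyes gives the robot as it stands.
- The arm moves only by the tool servo_tool, never from a script. Its argument "motion" is a list of rows, each a list of 3 entries, a list of its own where there are three numbers: the shift along the tool's x, y, z in units of 40 mm (1.0 is 40 mm), then the turn, a rotation vector about the tool's x, y, z in units of 5 degrees (1.0 is 5 degrees), then the gripper's target within -1 to 1 (shut at 1, half-way at 0, fully open at -1). A call has 1 to 12 rows; each row shifts and turns the pose as measured when the row begins, along the tool's axes as they then stand; what a row does not reach is not made up. A row lasts 1/12 s, in which the tool goes at most 41.7 mm and 7.16 degrees, less where a joint would pass 70% of its speed; a pose out of reach is approached as far as the arm can. A call is refused whole if a number of a shift passes 1 or a number of a turn 1, either way. A call with a gripper value outside its range is refused whole. The fingers move at their own pace and stop on an object; the grip force is fixed at half the most. Time passes only in rows, so rows that do not move let the fingers close. It gives the time, the measured TCP pose, the force and the opening at its end, in the units of the state.
- manip.state(): the state, without advancing time (a new reading comes with each control period).
- eyes.camera(name): name is "side" or "top" or "wrist"; returns (picture, depth): 384x512x3 uint8, red, green, blue; 384x512 float32, m along the optical axis (not along the pixel's ray), 0 where there is no reading.
- eyes.calibration(name): a dict with "vfov" (degrees; the focal length in pixels is half the picture's height over the tangent of half this angle, whatever the lens; pixels are square), "cx", "cy" (the principal point, pixels), "dist" ([k1, k2, p1, p2, k3] as OpenCV has them; the pictures are not rectified), "extrinsics" (4x4, takes a point from camera to world coordinates). Camera axes: x right, y up, looking along -z (the intrinsics and any distortion apply to the point x, -y, -z); pixel columns grow to the right and rows downward; lengths in m; the calibration is good to about 2 mm. A picture is of the moment at which its call begins: read the wrist's pose just before it. calibration takes no time and is no camera call; for the wrist camera it gives the pose at the moment of the call.
- manip.hand_in(): hands the job in, once; it reports no verdict.
The state is a dict: "time_s": time; "joint_pos": joint angles; "joint_velocities": joint speeds; "joint_efforts": joint torques, N m; "ee_pos": TCP position; "tcp_rot": TCP orientation; "force": force on the tool from outside, world axes, zero at the start; "moment": the same for the moment, N m; "opening": finger opening in m.
Only numpy, scipy, OpenCV 4.12 (cv2) and the standard library are available. Lean on these libraries where they do the work, as an engineer would, in place of code of your own. Each camera call takes 0.05 s, during which the arm holds its last target. There are 200 camera calls.

## Working session

There is one attempt and no reset: what is moved stays moved. The work goes in short steps, Python scripts to look and compute and a tool call to move; the robot and the scene stay as the last step left them, time stands still between calls to the robot, and variables do not carry over. Pictures are saved under pics/ and viewed, about 8 in all and at most 12, crops included, and the job is handed in when it is done.

Besides the shell and the picture viewer there is one more tool, called by a JSON object that holds its "method" and its "body", one argument or row to a line. servo_tool: Moves the arm, as the interface text tells. Its arguments: {"type":"object","properties":{"motion":{"type":"array"}},"required":["motion"]}

```bash
mkdir -p pics && cat > h.py <<'E'
import numpy as np, cv2
from station import manip, eyes
from scipy.spatial.transform import Rotation as R
def shot(n):
    c=eyes.calibration(n); im,d=eyes.camera(n); return im,d,c
def K(c,h=384):
    f=h/2/np.tan(np.radians(c["vfov"])/2); return np.array([[f,0,c["cx"]],[0,f,c["cy"]],[0,0,1.]])
def rays(c,uv):
    p=cv2.undistortPoints(np.array(uv,float).reshape(-1,1,2),K(c),np.array(c["dist"],float)).reshape(-1,2)
    d=np.c_[p[:,0],-p[:,1],-np.ones(len(p))]; E=np.array(c["extrinsics"]); return E[:3,3],d@E[:3,:3].T
def plane(c,uv,z):
    o,d=rays(c,uv); return o+d*((z-o[2])/d[:,2])[:,None]
def pts(c,uv,dep):
    o,d=rays(c,uv); return o+d*np.array(dep).reshape(-1,1)
def proj(c,P):
    E=np.array(c["extrinsics"]); q=(np.atleast_2d(P)-E[:3,3])@E[:3,:3]; q=q*[1,-1,-1]
    return cv2.projectPoints(q,np.zeros(3),np.zeros(3),K(c),np.array(c["dist"],float))[0].reshape(-1,2)
def save(n,im): cv2.imwrite("pics/"+n+".png",cv2.cvtColor(im,cv2.COLOR_RGB2BGR))
def st():
    s=manip.state(); print(s["time_s"],np.round(s["ee_pos"],4),np.round(s["tcp_rot"],3),np.round(s["force"],1),round(s["opening"],4),np.round(s["joint_pos"],3)); return s
E
python3 - <<'E'
from h import *
st()
for n in("top","side"):
    im,d,c=shot(n); np.savez(n+".npz",im=im,d=d); import pickle; pickle.dump(c,open(n+".pkl","wb"))
    save(n,cv2.resize(im,(800,600))); print(n,np.round(c["extrinsics"],3).tolist(),c["vfov"],c["dist"])
E
```

```text
0.0 [0.1728 0.5477 0.2304] [-3.141e+00  2.000e-03  1.265e+00] [0.2 0.2 0.4] 0.0854 [ 1.155  0.378  0.08   1.274 -0.     1.461]
top [[0.016, 0.995, -0.101, 0.448], [-1.0, 0.014, -0.017, 0.031], [-0.016, 0.101, 0.995, 1.227], [0.0, 0.0, 0.0, 1.0]] 47.374683256124825 [-0.02183162  0.          0.          0.          0.        ]
side [[-0.992, 0.095, -0.082, 0.441], [-0.125, -0.687, 0.716, 0.773], [0.012, 0.72, 0.693, 0.875], [0.0, 0.0, 0.0, 1.0]] 49.80755388816898 [-0.1492343  0.         0.         0.         0.       ]
```

View pics/top.png

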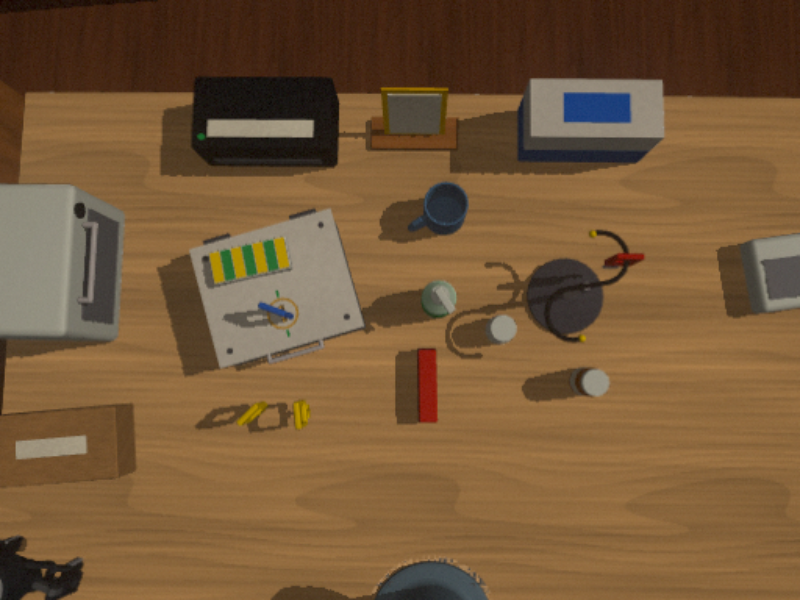

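View pics/side.png

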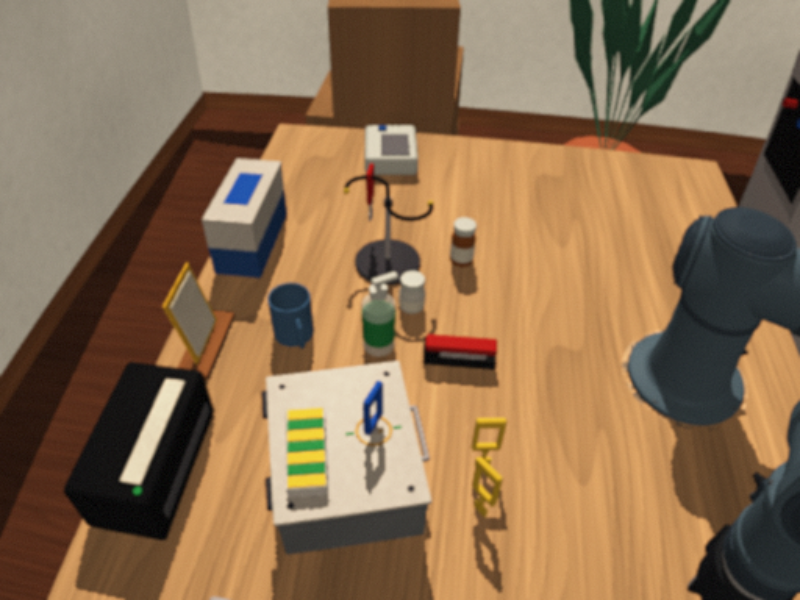

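The top view shows the blue key at about (276,310) in the lock, with green marks at (277,293) and (288,333). The empty hook curls to the left of the post, with its tip at (583,338). The red spare hangs on the other hook at (628,258). The two yellow look-alikes at (252,413) and (302,414) lie on the counter. The key I want is the only blue-headed one, and it stands in the lock.

```bash
cat > m.py <<'E'
from h import *
import pickle
def load(n):
    z=np.load(n+".npz"); return z["im"],z["d"],pickle.load(open(n+".pkl","rb"))
im,d,c=load("top"); hsv=cv2.cvtColor(im,cv2.COLOR_RGB2HSV)
vv,uu=np.mgrid[:384,:512]; uv=np.c_[uu.ravel(),vv.ravel()]
P=pts(c,uv,d.ravel()).reshape(384,512,3)
def box(x0,y0,x1,y1):
    m=np.zeros((384,512),bool); s=.64; m[int(y0*s):int(y1*s),int(x0*s):int(x1*s)]=1; return m
H,S,V=[hsv[...,i].astype(int) for i in range(3)]
# safe lid
m=box(180,195,375,375)&(abs(P[...,2]-.106)<.006)
r=cv2.minAreaRect(np.c_[uu[m],vv[m]].astype(np.float32)); B=plane(c,cv2.boxPoints(r),.106)
print("lid",np.round(B[:,:2],4).tolist(),np.round(B.mean(0),4))
e=[B[1]-B[0],B[2]-B[1]]; print([ (round(np.linalg.norm(x),4),round(np.degrees(np.arctan2(x[1],x[0])),1)) for x in e])
# green marks
for bx in (box(270,287,284,302),box(281,326,294,340)):
    m=bx&(H>40)&(H<85)&(S>90); print("mark",m.sum(),np.round(plane(c,[[uu[m].mean(),vv[m].mean()]],.106),4))
m=box(240,280,320,345)&(H>8)&(H<28)&(S>90); 
el=cv2.minEnclosingCircle(np.c_[uu[m],vv[m]].astype(np.float32)); print("ring",m.sum(),el,np.round(plane(c,[el[0]],.106),4))
m=box(240,280,320,345)&(H>95)&(H<130)&(S>120); print("blue z",np.round(np.percentile(P[m][:,2],[5,50,95]),3),m.sum())
r=cv2.minAreaRect(np.c_[uu[m],vv[m]].astype(np.float32)); print("blue",r, np.round(plane(c,cv2.boxPoints(r),.197),4).tolist())
# stand
m=box(500,215,680,360)&(abs(P[...,2]-.165)<.012)
yel=box(500,215,680,360)&(H>18)&(H<35)&(S>120)&(V>90)
n,l,s_,ce=cv2.connectedComponentsWithStats(yel.astype(np.uint8))
for i in range(1,n): print("yel",s_[i,4],ce[i],np.round(plane(c,[ce[i]],.165),4))
rod=box(535,275,600,350)&(V<70)&m
print("rod",rod.sum())
q=plane(c,np.c_[uu[rod],vv[rod]],.165); np.save("rod.npy",q)
v=im.copy(); v[rod]=[255,0,255]; v[yel]=[0,255,0]
save("crop",np.hstack([cv2.resize(v[120:250,300:440],(400,371),interpolation=0),cv2.resize(im[170:230,145:210],(400,371),interpolation=2)]))
print(c["extrinsics"][:3,3] if hasattr(c["extrinsics"],'shape') else '')
# loose things
for nm,b,z in(("oint",(480,310,520,348),.07),("tab",(565,365,612,402),.095),("san",(415,275,460,322),.12),("mug",(420,180,470,240),.09)):
    mm=box(*b)&(P[...,2]>z-.012); q=P[mm]; print(nm,np.round((q.min(0)+q.max(0))/2,3),np.round(q.max(0)-q.min(0),3))
E
python3 m.py
```

```text
lid [[0.6376, 0.4225], [0.7119, 0.1819], [0.5073, 0.1176], [0.4347, 0.3536]] [0.5729 0.2689 0.106 ]
[(np.float64(0.2519), np.float64(-72.8)), (np.float64(0.2145), np.float64(-162.5))]
mark 4 [[0.5603 0.2637 0.106 ]]
mark 4 [[0.4961 0.2434 0.106 ]]
ring 121 ((188.0, 206.5), 19.52572250366211) [[0.5116 0.2335 0.106 ]]
blue z [0.15  0.195 0.198] 73
blue ((176.35401916503906, 198.40145874023438), (22.469606399536133, 3.246558904647827), 19.98310661315918) [[0.5303, 0.2721, 0.197], [0.5376, 0.2697, 0.197], [0.5201, 0.2188, 0.197], [0.5129, 0.2212, 0.197]]
yel 23 [379.         149.17391304] [[ 0.6562 -0.2423  0.165 ]]
yel 19 [372.42105263 216.10526316] [[ 0.4918 -0.2245  0.165 ]]
rod 238
[0.44799434 0.03134287 1.22656631]
oint [ 0.49  -0.053  0.642] [0.083 0.168 1.168]
tab [ 0.424 -0.126  0.655] [0.047 0.315 1.143]
san [0.516 0.    0.667] [0.136 0.062 1.119]
mug [ 0.602 -0.01   0.653] [0.307 0.083 1.148]
```

View pics/crop.png

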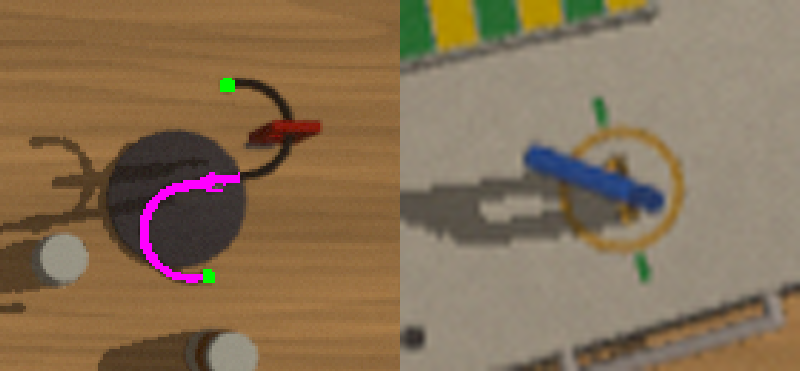

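The crop shows the blue key turned about 53° from the green marks' line. The S-rod is cleanly masked, with the empty hook's tip ball at the lower end of the curve (crop 208,277).

```bash
cat >> m.py <<'E'
print('-----')
from scipy.optimize import least_squares
q=np.load("rod.npy")[:,:2]; tip=np.array([.4918,-.2245])
# keep arc points: within 60mm of an estimated centre
cen=np.array([.53,-.215])
for _ in range(5):
    a=q[(abs(np.linalg.norm(q-cen,axis=1)-.04)<.009)&(q[:,1]>tip[1])&(q[:,0]<.565)]
    s=least_squares(lambda p:np.linalg.norm(a-p,axis=1)-.04,cen,loss="soft_l1",f_scale=.002); cen=s.x
ft=np.degrees(np.arctan2(*(tip-cen)[::-1])); print("hook",np.round(cen,4),len(a),np.sqrt(np.mean(s.fun**2)),"tip r",np.linalg.norm(tip-cen),"tipang",ft,"stand yaw",ft-190)
for nm,b,z in(("oint",(480,310,520,348),.07),("tab",(565,365,612,402),.095),("san",(415,275,460,322),.12),("spare",(600,240,650,275),.17)):
    mm=box(*b)&(abs(P[...,2]-z)<.02); w=P[mm]; print(nm,mm.sum(),np.round((w.min(0)+w.max(0))/2,3),np.round(w.max(0)-w.min(0),3))
# key top via 2 views: blue top row depth points
mm=box(240,280,320,345)&(H>95)&(H<130)&(S>120)&(P[...,2]>.185); w=P[mm]; print("key top",len(w),np.round(w.mean(0),4)); 
u,s_,vt=np.linalg.svd(w[:,:2]-w[:,:2].mean(0)); print("dir",np.degrees(np.arctan2(vt[0,1],vt[0,0])))
E
python3 m.py | sed -n '/-----/,$p'
```

```text
-----
hook [ 0.5288 -0.21  ] 152 0.0021886581408682416 tip r 0.03974837111502354 tipang -158.66895450629696 stand yaw -348.6689545062969
oint 231 [ 0.51  -0.114  0.067] [0.043 0.044 0.02 ]
tab 254 [ 0.421 -0.262  0.088] [0.041 0.043 0.023]
san 273 [ 0.558 -0.004  0.12 ] [0.057 0.054 0.039]
spare 175 [ 0.62  -0.295  0.169] [0.056 0.043 0.037]
key top 60 [0.526  0.2477 0.2124]
dir -109.70861517201988
```

{"method": "servo_tool", "body": {
  "motion": [
    [[-0.37,0.89,-0.12],[0,0,0],-1],
    [[-0.37,0.89,-0.12],[0,0,0],-1],
    [[-0.37,0.89,-0.12],[0,0,0],-1],
    [[-0.37,0.89,-0.12],[0,0,0],-1],
    [[-0.37,0.89,-0.12],[0,0,0],-1],
    [[-0.37,0.89,-0.12],[0,0,0],-1],
    [[-0.37,0.89,-0.12],[0,0,0],-1],
    [[-0.37,0.89,-0.12],[0,0,0],-1],
    [[-0.37,0.89,-0.12],[0,0,0],-1],
    [[-0.37,0.89,-0.12],[0,0,0],-1],
    [[-0.37,0.89,-0.12],[0,0,0],-1],
    [[-0.37,0.89,-0.12],[0,0,0],-1]
  ]
}}

```text
time_s: 1.1
ee_pos: [0.534, 0.2417, 0.282]
tcp_rot: [-3.131, 0.012, 1.282]
force: [0.6, 1.0, -0.8]
opening: 0.0853
```

{"method": "servo_tool", "body": {
  "motion": [
    [[0,0,0],[0,0,-1],-1],
    [[0,0,0],[0,0,-1],-1],
    [[0,0,0],[0,0,-1],-1],
    [[0,0,0],[0,0,-1],-1],
    [[0,0,0],[0,0,-1],-1],
    [[0,0,0],[0,0,-1],-1],
    [[0,0,0],[0,0,-1],-1],
    [[0,0,0],[0,0,-1],-1],
    [[0,0,0],[0,0,-1],-1],
    [[0,0,0],[0,0,-1],-1],
    [[0,0,0],[0,0,-1],-1],
    [[0,0,0],[0,0,-1],-1]
  ]
}}

```text
time_s: 2.1
ee_pos: [0.5396, 0.231, 0.2739]
tcp_rot: [-3.114, -0.007, 2.364]
force: [-1.2, -0.3, -0.4]
opening: 0.0858
```

{"method": "servo_tool", "body": {
  "motion": [
    [[0,0,0],[0,0,-1],-1],
    [[0,0,0],[0,0,-1],-1],
    [[0,0,0],[0,0,-1],-1],
    [[0,0,0],[0,0,-1],-1],
    [[0,0,0],[0,0,-1],-1],
    [[0,0,0],[0,0,0],-1],
    [[0,0,0],[0,0,0],-1]
  ]
}}

```text
time_s: 2.68
ee_pos: [0.5373, 0.2302, 0.2696]
tcp_rot: [-3.114, -0.026, 2.822]
force: [-0.1, -1.1, -0.1]
opening: 0.0854
```

```bash
python3 - <<'E'
from h import *
s=st()
im,d,c=shot("wrist")
save("w1",im)
hsv=cv2.cvtColor(im,cv2.COLOR_RGB2HSV);H,S,V=[hsv[...,i].astype(int) for i in range(3)]
vv,uu=np.mgrid[:384,:512]
m=(H>95)&(H<130)&(S>120)&(V>60)&(d>0)
P=pts(c,np.c_[uu[m],vv[m]],d[m]); print(len(P),np.percentile(P[:,2],[1,25,50,75,99]))
w=P[P[:,2]>.19]
print("top",len(w),np.round(w.mean(0),4),np.round(w.min(0),4),np.round(w.max(0),4))
sel=np.c_[uu[m],vv[m]][P[:,2]>.19]
r=cv2.minAreaRect(sel.astype(np.float32)); print(r); b=plane(c,cv2.boxPoints(r),.197);print(np.round(b[:,:2],4).tolist(),np.round(b.mean(0),4))
for a,bb in((0,1),(1,2)):
  e=b[bb]-b[a];print(np.linalg.norm(e),np.degrees(np.arctan2(e[1],e[0])))
g=(H>40)&(H<90)&(S>90)&(d>0)
n,l,t,ce=cv2.connectedComponentsWithStats(g.astype(np.uint8))
for i in range(1,n):
  if t[i,4]>15: print("g",t[i],np.round(plane(c,[ce[i]],.106),4))
E
```

```text
2.6833 [0.5373 0.2302 0.2696] [-3.114 -0.026  2.822] [-0.1 -1.1 -0.1] 0.0854 [ 0.3    0.43   0.258  1.436 -0.007 -0.952]
585 [0.12914954 0.18275698 0.19337493 0.19421864 0.19535296]
top 408 [0.5265 0.2499 0.1937] [0.517  0.2312 0.1903] [0.5355 0.2704 0.1957]
((272.5, 223.5), (45.0, 9.0), 90.0)
[[0.524, 0.2286], [0.5168, 0.2311], [0.5291, 0.2705], [0.5366, 0.2679]] [0.5267 0.2495 0.197 ]
0.007626752931300797 161.1909483480083
0.041311022910343255 72.68530568636804
g [156   0  46  33 822] [[0.548  0.0406 0.106 ]]
g [178 229  39  30 499] [[0.6271 0.2782 0.106 ]]
g [195 253  40  29 487] [[0.6181 0.3157 0.106 ]]
g [212 276  39  28 452] [[0.6091 0.3534 0.106 ]]
g [ 92 357  13  11  97] [[0.828  0.4028 0.106 ]]
```

View pics/w1.png

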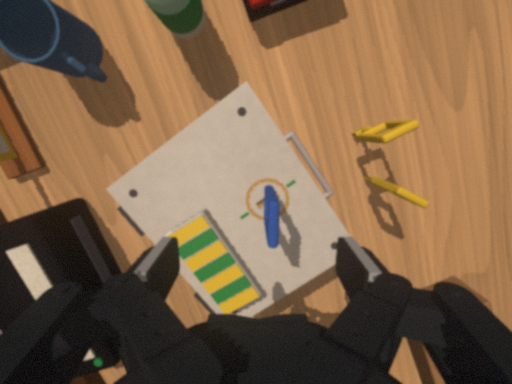

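The wrist view shows the key's bar vertical in the picture at (272,215), over the ring at (268,200). The green marks are at (291,183) and (245,216). Nothing is in the fingers' way.

```bash
cat >> h.py <<'E'
def go(p,yaw):
    s=st(); r=R.from_euler("xyz",s["tcp_rot"]); t=R.from_euler("xyz",[np.pi,0,np.radians(yaw)])
    print("shift units",np.round(r.inv().apply(np.array(p)-s["ee_pos"])/.04,2),"in target axes",np.round(t.inv().apply(np.array(p)-s["ee_pos"])/.04,2),"turn units",np.round(np.degrees((r.inv()*t).as_rotvec())/5,2))
E
python3 - <<'E'
from h import *
c=eyes.calibration("wrist")
a,b=plane(c,[[245,215.5],[291.5,183]],.106); print(a,b,(a+b)/2,np.degrees(np.arctan2(*(a-b)[1::-1])))
im=cv2.imread("pics/w1.png")[:,:,::-1]; hsv=cv2.cvtColor(np.ascontiguousarray(im),cv2.COLOR_RGB2HSV);H,S,V=[hsv[...,i].astype(int) for i in range(3)]
vv,uu=np.mgrid[:384,:512]
m=(H>95)&(H<130)&(S>120)&(V>60)&(uu>255)&(uu<290)&(vv>175)&(vv<255)
for v in range(178,254,8): u=uu[m&(vv==v)]; print(v,u.min() if len(u) else 0,u.max() if len(u) else 0,end="; ")
go([.527,.2505,.25],163)
E
```

```text
[0.5580332 0.26272   0.106    ] [0.49272707 0.24226502 0.106     ] [0.52538013 0.25249251 0.106     ] 17.391430181783612
178 0 0; 186 0 0; 194 267 273; 202 266 277; 210 266 277; 218 266 277; 226 267 277; 234 268 277; 242 269 276; 250 0 0; 2.7333 [0.5372 0.2302 0.2695] [-3.114 -0.027  2.822] [-0.5  0.3  0. ] 0.0854 [ 0.3    0.43   0.258  1.436 -0.007 -0.952]
shift units [0.39 0.41 0.49] in target axes [0.39 0.41 0.49] turn units [-0.31 -0.31 -0.26]
```

{"method": "servo_tool", "body": {
  "motion": [
    [[0.38,0.42,0.3],[-0.31,-0.31,-0.2],-1],
    [[0,0,0.2],[0,0,0],-1],
    [[0,0,0],[0,0,0],-1]
  ]
}}

```text
time_s: 2.98
ee_pos: [0.527, 0.2506, 0.2475]
tcp_rot: [-3.141, -0.0, 2.834]
force: [-0.3, -0.7, -0.2]
opening: 0.0854
```

```bash
python3 - <<'E'
from h import *
go([.527,.2515,.178],162)
E
```

```text
2.9833 [0.527  0.2506 0.2475] [-3.141 -0.     2.834] [-0.3 -0.7 -0.2] 0.0854 [ 0.335  0.393  0.146  1.324 -0.    -0.928]
shift units [0.01 0.02 1.74] in target axes [0.01 0.02 1.74] turn units [-0.01 -0.    0.08]
```

{"method": "servo_tool", "body": {
  "motion": [
    [[0,0,0.6],[0,0,0.08],-1],
    [[0,0.02,0.6],[0,0,0],-1],
    [[0,0,0.5],[0,0,0],-1],
    [[0,0,0.04],[0,0,0],0],
    [[0,0,0],[0,0,0],0.5],
    [[0,0,0],[0,0,0],1],
    [[0,0,0],[0,0,0],1],
    [[0,0,0],[0,0,0],1],
    [[0,0,0],[0,0,0],1],
    [[0,0,0],[0,0,0],1],
    [[0,0,0],[0,0,0],1],
    [[0,0,0],[0,0,0],1]
  ]
}}

```text
time_s: 3.98
ee_pos: [0.53, 0.2519, 0.1833]
tcp_rot: [3.138, 0.003, 2.82]
force: [-0.7, 0.7, -1.7]
opening: 0.0083
```

```bash
python3 - <<'E'
from h import *
s=st(); print(np.round(s["moment"],2))
im,d,c=shot("wrist"); save("w2",im)
E
```

```text
3.9833 [0.53   0.2519 0.1833] [3.138e+00 3.000e-03 2.820e+00] [-0.7  0.7 -1.7] 0.0083 [ 3.350e-01  4.130e-01  9.000e-03  1.162e+00  1.000e-03 -9.140e-01]
[ 0.09  0.14 -0.01]
```

View pics/w2.png

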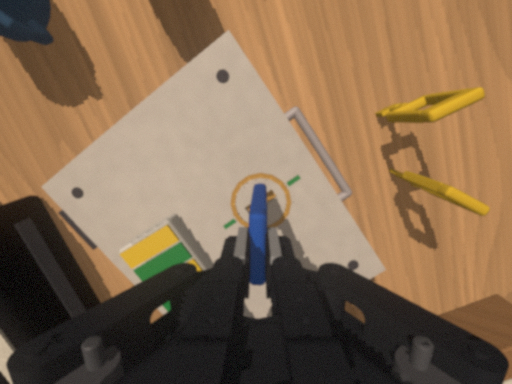

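The fingers hold the bar at (258,240), but only near their tips because the TCP is at z 0.183. I'll regrip about 8 mm lower.

{"method": "servo_tool", "body": {
  "motion": [
    [[0,0,0],[0,0,0],0.2],
    [[0,0,0],[0,0,0],0.2],
    [[-0.05,0,0],[0,0,0],0.2],
    [[0,0,0.15],[0,0,0],0.2],
    [[0,0,0.08],[0,0,0],0.2],
    [[0,0,0],[0,0,0],0.2]
  ]
}}

```text
time_s: 4.53
ee_pos: [0.535, 0.2513, 0.1751]
tcp_rot: [3.135, 0.01, 2.82]
force: [-0.1, -0.7, 0.5]
opening: 0.0344
```

{"method": "servo_tool", "body": {
  "motion": [
    [[0.2,0.02,0],[-0.1,0.1,0],0.2],
    [[0,0,0.02],[0,0,0],0.2],
    [[0,0,0],[0,0,0],0.2]
  ]
}}

```text
time_s: 4.78
ee_pos: [0.5266, 0.2547, 0.1734]
tcp_rot: [3.127, -0.001, 2.819]
force: [-0.6, -0.6, -0.6]
opening: 0.034
```

{"method": "servo_tool", "body": {
  "motion": [
    [[0,-0.03,0],[0.17,0,0.05],0.2],
    [[0,0,0],[0,0,0],1],
    [[0,0,0],[0,0,0],1],
    [[0,0,0],[0,0,0],1],
    [[0,0,0],[0,0,0],1],
    [[0,0,0],[0,0,0],1],
    [[0,0,0],[0,0,0],1],
    [[0,0,0],[0,0,0],1]
  ]
}}

```text
time_s: 5.45
ee_pos: [0.5268, 0.2533, 0.1738]
tcp_rot: [-3.14, 0.001, 2.815]
force: [1.0, -0.1, -0.4]
opening: 0.0085
```

```bash
python3 - <<'E'
from h import *
s=st(); print(np.round(s["moment"],2)); go([.5275,.2535,s["ee_pos"][2]],107.4)
E
```

```text
5.45 [0.5268 0.2533 0.1738] [-3.140e+00  1.000e-03  2.815e+00] [ 1.  -0.1 -0.4] 0.0085 [ 0.341  0.418 -0.008  1.145 -0.002 -0.903]
[-0.08 -0.07  0.03]
5.45 [0.5268 0.2533 0.1738] [-3.140e+00  1.000e-03  2.815e+00] [ 1.  -0.1 -0.4] 0.0085 [ 0.341  0.418 -0.008  1.145 -0.002 -0.903]
shift units [-0.01  0.01 -0.  ] in target axes [0.   0.02 0.  ] turn units [-1.000e-02  2.000e-02  1.077e+01]
```

{"method": "servo_tool", "body": {
  "motion": [
    [[0,0,0],[0,0,0.9],1],
    [[0,0,0],[0,0,0.9],1],
    [[0,0,0],[0,0,0.9],1],
    [[0,0,0],[0,0,0.9],1],
    [[0,0,0],[0,0,0.9],1],
    [[0,0,0],[0,0,0.9],1]
  ]
}}

```text
time_s: 5.95
ee_pos: [0.5268, 0.2533, 0.1738]
tcp_rot: [-3.141, 0.001, 2.323]
force: [0.5, -0.4, -0.8]
opening: 0.0089
```

```bash
python3 - <<'E'
from h import *
s=st(); print(np.round(s["moment"],2)); go([.5268,.2533,.1738],107.4)
E
```

```text
5.95 [0.5268 0.2533 0.1738] [-3.141e+00  1.000e-03  2.323e+00] [ 0.5 -0.4 -0.8] 0.0089 [ 3.400e-01  4.180e-01 -8.000e-03  1.145e+00 -1.000e-03 -4.110e-01]
[-0.05 -0.09  0.08]
5.95 [0.5268 0.2533 0.1738] [-3.141e+00  1.000e-03  2.323e+00] [ 0.5 -0.4 -0.8] 0.0089 [ 3.400e-01  4.180e-01 -8.000e-03  1.145e+00 -1.000e-03 -4.110e-01]
shift units [ 0. -0.  0.] in target axes [ 0. -0.  0.] turn units [-0.01  0.01  5.13]
```

{"method": "servo_tool", "body": {
  "motion": [
    [[0,0,0],[0,0,0.9],1],
    [[0,0,0],[0,0,0.9],1],
    [[0,0,0],[0,0,0.9],1],
    [[0,0,0],[0,0,0.9],1],
    [[0,0,0],[0,0,0.9],1],
    [[0,0,0],[0,0,0.7],1],
    [[0,0,0],[0,0,0],1],
    [[0,0,0],[0,0,0],1]
  ]
}}

```text
time_s: 6.62
ee_pos: [0.5272, 0.2535, 0.1738]
tcp_rot: [3.141, 0.001, 1.846]
force: [1.2, 0.3, -0.2]
opening: 0.0089
```

```bash
python3 - <<'E'
from h import *
s=st(); print(np.round(s["moment"],2)); go([.5268,.2533,.1738],107.4)
im,d,c=shot("wrist"); save("w3",cv2.resize(im[120:320,150:400],(750,600)))
E
```

```text
6.6167 [0.5272 0.2535 0.1738] [3.141e+00 1.000e-03 1.846e+00] [ 1.2  0.3 -0.2] 0.0089 [ 3.400e-01  4.170e-01 -8.000e-03  1.144e+00 -1.000e-03  6.500e-02]
[-0.09 -0.05  0.02]
6.6167 [0.5272 0.2535 0.1738] [3.141e+00 1.000e-03 1.846e+00] [ 1.2  0.3 -0.2] 0.0089 [ 3.400e-01  4.170e-01 -8.000e-03  1.144e+00 -1.000e-03  6.500e-02]
shift units [-0.   -0.01  0.  ] in target axes [-0.   -0.01  0.  ] turn units [ 0.01  0.01 -0.33]
```

View pics/w3.png

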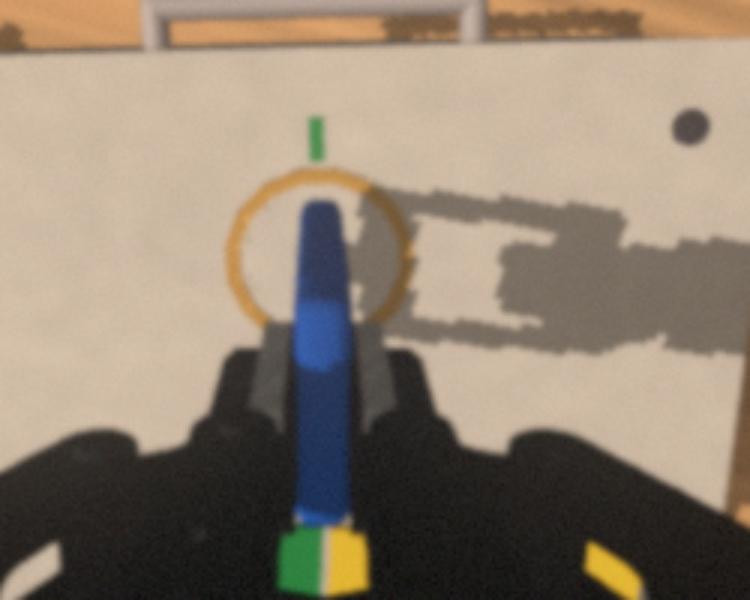

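The key's bar now lines up with the front green mark, at crop (316,140). I'll draw it up.

{"method": "servo_tool", "body": {
  "motion": [
    [[0,0,0],[0,0,0],1],
    [[0,0,-0.15],[0,0,0],1],
    [[0,0,-0.15],[0,0,0],1],
    [[0,0,-0.15],[0,0,0],1]
  ]
}}

```text
time_s: 7.0
ee_pos: [0.5261, 0.2531, 0.1912]
tcp_rot: [-3.139, 0.001, 1.849]
force: [0.8, 0.1, -1.3]
opening: 0.009
```

Rising freely, with only a small force on the wrist.

{"method": "servo_tool", "body": {
  "motion": [
    [[0,0,-0.2],[0,0,0],1],
    [[0,0,-0.2],[0,0,0],1],
    [[0,0,-0.2],[0,0,0],1],
    [[0,0,-0.4],[0,0,0],1],
    [[0,0,-0.5],[0,0,0],1],
    [[0,0,-0.6],[0,0,0],1],
    [[0,0,-0.6],[0,0,0],1],
    [[0,0,0],[0,0,0],1]
  ]
}}

```text
time_s: 7.67
ee_pos: [0.5245, 0.2533, 0.3101]
tcp_rot: [-3.139, -0.001, 1.85]
force: [0.9, 0.2, -0.1]
opening: 0.0087
```

```bash
python3 - <<'E'
from h import *
st()
out=[]
for n in("side","top"):
    im,d,c=shot(n); np.savez(n+"2.npz",im=im,d=d)
    if n=="side": s=im
uv=proj(eyes.calibration("side"),[.527,.253,.2])[0]; print(uv)
u,v=uv.astype(int); u=max(u,90);v=max(v,70); save("s2",cv2.resize(s[v-70:v+80,u-90:u+90],(720,600)))
s=manip.state(); go([.46,-.30,.33],107)
E
```

```text
7.6667 [0.5245 0.2533 0.3101] [-3.139e+00 -1.000e-03  1.850e+00] [ 0.9  0.2 -0.1] 0.0087 [3.410e-01 3.960e-01 3.100e-01 1.488e+00 1.000e-03 6.200e-02]
[238.34157864 249.55935772]
7.7667 [0.5237 0.253  0.3059] [-3.134 -0.     1.85 ] [-0.4 -0.3 -1.5] 0.0087 [3.410e-01 3.980e-01 3.020e-01 1.483e+00 1.000e-03 6.200e-02]
shift units [-12.85  -5.34  -0.57] in target axes [-12.76  -5.56  -0.6 ] turn units [-0.08 -0.   -0.2 ]
```

View pics/s2.png

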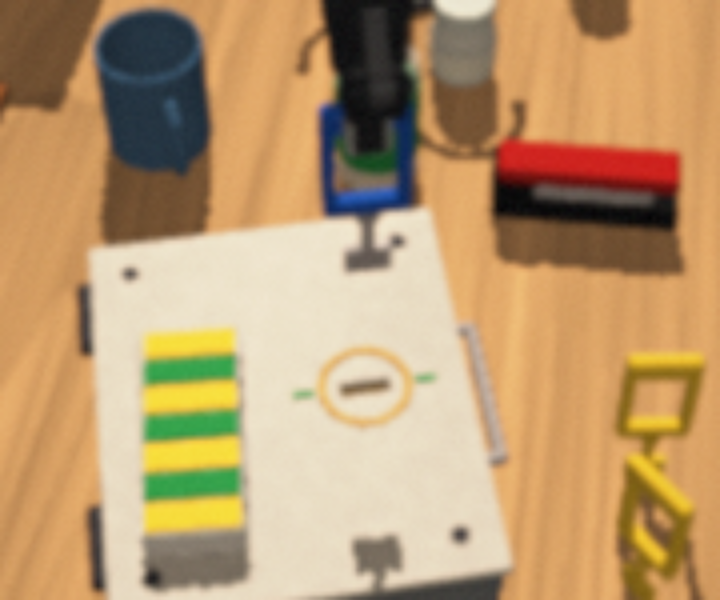

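The side view shows the key out of the lock, held upright. The slot is back on the line of the green marks, and the pill box has not moved. Next I'll carry the key over to the stand.

{"method": "servo_tool", "body": {
  "motion": [
    [[-0.93,-0.19,-0.1],[0,0,0],1],
    [[-0.93,-0.19,-0.1],[0,0,0],1],
    [[-0.93,-0.19,0],[0,0,0],1],
    [[-0.93,-0.19,0],[0,0,0],1],
    [[-0.93,-0.19,0],[0,0,0],1],
    [[-0.93,-0.19,0],[0,0,0],1],
    [[-0.93,-0.19,0],[0,0,0],1],
    [[-0.93,-0.19,0],[0,0,0],1],
    [[-0.93,-0.19,0],[0,0,0],1],
    [[-0.93,-0.19,0],[0,0,0],1],
    [[-0.8,-0.19,0],[0,0,0],1],
    [[0,0,0],[0,0,0],1]
  ]
}}

```text
time_s: 8.77
ee_pos: [0.5489, -0.1721, 0.2927]
tcp_rot: [-3.107, -0.014, 1.86]
force: [0.7, 0.3, -0.8]
opening: 0.009
```

```bash
python3 - <<'E'
from h import *
st()
im,d,c=shot("wrist"); np.savez("w4.npz",im=im,d=d); import pickle; pickle.dump(c,open("w4.pkl","wb"))
save("w4",im)
cen=np.array([.5288,-.21]); ps=[]
for t in range(0,191,10):
    a=np.radians(t+11.3); ps.append([*(cen+.04*np.array([np.cos(a),np.sin(a)])),.165])
print(np.round(proj(c,ps)[[0,9,19]],0).tolist())
E
```

```text
8.7667 [ 0.5489 -0.1721  0.2927] [-3.107 -0.014  1.86 ] [ 0.7  0.3 -0.8] 0.009 [-0.408  0.41   0.286  1.482 -0.011 -0.697]
[[223.0, 203.0], [264.0, 169.0], [221.0, 125.0]]
```

View pics/w4.png

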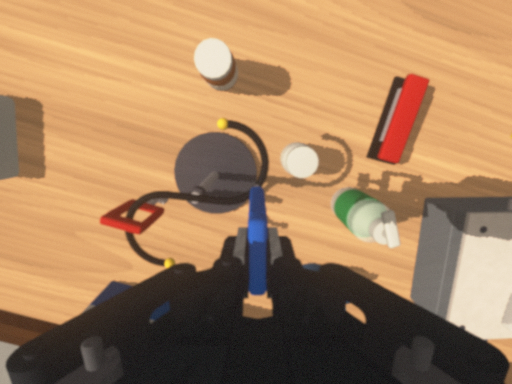

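The wrist view shows the tip ball at (222,124), where I predicted (221,125), and the bend where predicted, so the hook fit holds to about 2 mm. The red spare at (132,215) has not moved.

```bash
python3 - <<'E'
from h import *
go([.506,-.275,.305],111)
E
```

```text
8.8167 [ 0.5486 -0.1695  0.2925] [-3.107 -0.017  1.861] [ 0.4 -0.3 -2.1] 0.0087 [-0.405  0.409  0.285  1.483 -0.009 -0.696]
shift units [-2.22 -1.79 -0.29] in target axes [-2.08 -1.94 -0.31] turn units [-0.39 -0.21 -0.87]
```

{"method": "servo_tool", "body": {
  "motion": [
    [[0,0,-0.35],[-0.39,-0.21,-0.87],1],
    [[-0.5,-0.48,0],[0,0,0],1],
    [[-0.5,-0.48,0],[0,0,0],1],
    [[-0.5,-0.48,0],[0,0,0],1],
    [[-0.5,-0.48,0],[0,0,0],1],
    [[0,0,0],[0,0,0],1]
  ]
}}

```text
time_s: 9.32
ee_pos: [0.5031, -0.2671, 0.2985]
tcp_rot: [-3.136, -0.013, 1.95]
force: [0.3, 0.3, -1.3]
opening: 0.009
```

```bash
python3 - <<'E'
from h import *
go([.506,-.270,.197],111)
E
```

```text
9.3167 [ 0.5031 -0.2671  0.2985] [-3.136 -0.013  1.95 ] [ 0.3  0.3 -1.3] 0.009 [-0.601  0.375  0.25   1.459  0.003 -0.98 ]
shift units [-0.13  0.05  2.54] in target axes [-0.09  0.04  2.54] turn units [-0.06 -0.15  0.14]
```

{"method": "servo_tool", "body": {
  "motion": [
    [[-0.1,0.04,0.7],[-0.06,-0.15,0.1],1],
    [[0,0,0.7],[0,0,0],1],
    [[0,0,0.7],[0,0,0],1],
    [[0,0,0.6],[0,0,0],1],
    [[0,0,0],[0,0,0],1]
  ]
}}

```text
time_s: 9.73
ee_pos: [0.5053, -0.2636, 0.1845]
tcp_rot: [3.14, -0.004, 1.943]
force: [-0.9, -0.0, -0.7]
opening: 0.0086
```

```bash
python3 - <<'E'
from h import *
go([.5045,-.257,.187],111)
im,d,c=shot("side"); uv=proj(c,[.505,-.26,.16])[0].astype(int); print(uv)
u,v=max(uv[0],60),max(uv[1],50); save("s3",cv2.resize(im[v-50:v+50,u-60:u+60],(720,600),interpolation=2))
im,d,c=shot("wrist"); print(np.round(proj(c,[[.4918,-.2245,.165]]),0)); 
E
```

```text
9.7333 [ 0.5053 -0.2636  0.1845] [ 3.14  -0.004  1.943] [-0.9 -0.  -0.7] 0.0086 [-0.594  0.385 -0.03   1.158  0.004 -0.966]
shift units [ 0.16  0.04 -0.06] in target axes [ 0.16  0.04 -0.06] turn units [ 0.02 -0.05  0.06]
[271 124]
[[319. 231.]]
```

View pics/s3.png

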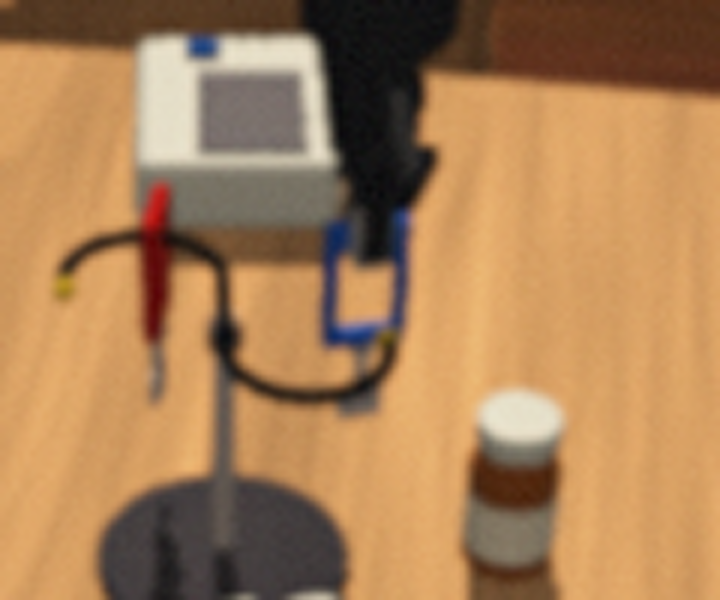

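The side crop shows the key upright beside the hook. The eye's outer edges are at x 325–408 in the crop, and the tip ball is nearer the camera at (390,338). I'll check the eye's projection against the expected pose.

```bash
python3 - <<'E'
from h import *
c=eyes.calibration("side"); T=np.array([.5053,-.2636,.1845]); kx=np.array([np.cos(.372),np.sin(.372),0])
f=lambda p:np.round((proj(c,p)-[211,74])*6,0).tolist()
print("eye corners exp",f([T+sx*.022*kx+[0,0,dz-.097] for dz in(.046,.12) for sx in(-1,1)]))
print("tip",f([[.4918,-.2245,.165]]))
im=cv2.imread("pics/s3.png"); h=cv2.cvtColor(im,cv2.COLOR_BGR2HSV); m=(h[...,0]>100)&(h[...,0]<130)&(h[...,1]>150); m[:190]=0
for v in (220,240,270,300,320,335): u=np.where(m[v])[0]; u=u[(u>300)&(u<430)]; print(v,u.min(),u.max())
y=np.where(m[:,300:430].any(1))[0];print(y.min(),y.max())
E
```

```text
eye corners exp [[400.0, 334.0], [317.0, 345.0], [408.0, 211.0], [322.0, 222.0]]
tip [[382.0, 335.0]]
220 395 400
240 330 398Traceback (most recent call last):
  File "<stdin>", line 7, in <module>
    return umr_minimum(a, axis, None, out, keepdims, initial, where)
ValueError: zero-size array to reduction operation minimum which has no identity
```

{"method": "servo_tool", "body": {
  "motion": [
    [[0.26,0.01,-0.1],[0,0,0],1],
    [[0.26,0.01,0],[0,0,0],1],
    [[0.26,0.01,0],[0,0,0],1],
    [[0.26,0.01,0],[0,0,0],1],
    [[0,0,0],[0,0,0],1]
  ]
}}

```text
time_s: 10.25
ee_pos: [0.4962, -0.2219, 0.2009]
tcp_rot: [3.129, 0.009, 1.945]
force: [-0.9, -0.5, -1.7]
opening: 0.0085
```

```bash
cat >> h.py <<'E'
C=np.array([.5288,-.21])
def arc(t,z=.188):
    s=manip.state(); p=s["ee_pos"][:2]-C; print("r",np.linalg.norm(p),"stand polar",np.degrees(np.arctan2(p[1],p[0]))%360-11.3,"yaw-based",np.degrees(s["tcp_rot"][2])+90-11.3)
    a=np.radians(t+11.3); go([*(C+.04*np.array([np.cos(a),np.sin(a)])),z],t+11.3-90)
E
python3 -c "
from h import *
arc(190)"
```

```text
r 0.03466578070156167 stand polar 188.80416227955192 yaw-based 190.13947109820717
10.25 [ 0.4962 -0.2219  0.2009] [3.129 0.009 1.945] [-0.9 -0.5 -1.7] 0.0085 [-0.54   0.31  -0.095  1.151  0.005 -0.914]
shift units [-0.01 -0.14  0.32] in target axes [-0.02 -0.13  0.32] turn units [0.15 0.1  0.03]
```

{"method": "servo_tool", "body": {
  "motion": [
    [[0,-0.07,0.15],[0.15,0.1,0],1],
    [[0,-0.06,0.15],[0,0,0],1],
    [[0,0,0],[0,0,0],1]
  ]
}}

```text
time_s: 10.5
ee_pos: [0.4921, -0.2235, 0.1903]
tcp_rot: [3.14, 0.004, 1.947]
force: [-0.2, 0.1, -1.9]
opening: 0.0091
```

```bash
python3 -c "
from h import *
arc(170)"
```

```text
r 0.03908780861827616 stand polar 188.85566360357572 yaw-based 190.25554298240192
10.5 [ 0.4921 -0.2235  0.1903] [3.14  0.004 1.947] [-0.2  0.1 -1.9] 0.0091 [-5.430e-01  3.190e-01 -1.100e-01  1.138e+00 -1.000e-03 -9.190e-01]
shift units [0.32 0.04 0.06] in target axes [ 0.32 -0.08  0.06] turn units [0.02 0.04 4.05]
```

{"method": "servo_tool", "body": {
  "motion": [
    [[0.08,0,0.02],[0,0,1],1],
    [[0.08,0.0,0.02],[0,0,1],1],
    [[0.08,0.004,0],[0,0,1],1],
    [[0.08,0.004,0],[0,0,1],1],
    [[0,0,0],[0,0,0],1]
  ]
}}

```text
time_s: 10.92
ee_pos: [0.4884, -0.2128, 0.1857]
tcp_rot: [-3.141, 0.002, 1.578]
force: [-0.3, -1.5, -0.3]
opening: 0.0091
```

```bash
python3 -c "
from h import *
arc(145)"
```

```text
r 0.04051263762553464 stand polar 172.60090060660556 yaw-based 169.11401108774584
10.9167 [ 0.4884 -0.2128  0.1857] [-3.141e+00  2.000e-03  1.578e+00] [-0.3 -1.5 -0.3] 0.0091 [-0.529  0.309 -0.136  1.126 -0.002 -0.536]
shift units [ 0.47  0.1  -0.06] in target axes [ 0.47 -0.1  -0.06] turn units [-0.01  0.02  4.82]
```

Tracking the arc with no contact.

{"method": "servo_tool", "body": {
  "motion": [
    [[0.1,0.01,-0.02],[0,0,0.95],1],
    [[0.1,0.01,-0.01],[0,0,0.95],1],
    [[0.1,0.01,0],[0,0,0.95],1],
    [[0.09,0.004,0],[0,0,0.95],1],
    [[0.09,0.004,0],[0,0,0.95],1],
    [[0,0,0],[0,0,0],1]
  ]
}}

```text
time_s: 11.42
ee_pos: [0.4926, -0.1966, 0.1846]
tcp_rot: [-3.139, 0.003, 1.154]
force: [-0.2, 0.0, -0.9]
opening: 0.0088
```

```bash
python3 -c "
from h import *
arc(115)"
```

```text
r 0.03864469248164415 stand polar 148.3747499643522 yaw-based 144.8054106578906
11.4167 [ 0.4926 -0.1966  0.1846] [-3.139e+00  3.000e-03  1.154e+00] [-0.2  0.  -0.9] 0.0088 [-0.497  0.307 -0.142  1.124 -0.003 -0.08 ]
shift units [ 0.56  0.1  -0.09] in target axes [ 0.53 -0.19 -0.08] turn units [-0.02  0.04  5.96]
```

{"method": "servo_tool", "body": {
  "motion": [
    [[0.1,-0.01,-0.02],[0,0,1],1],
    [[0.1,-0.01,-0.02],[0,0,1],1],
    [[0.1,0,0],[0,0,1],1],
    [[0.1,0,0],[0,0,1],1],
    [[0.1,0,0],[0,0,1],1],
    [[0.1,0,0],[0,0,1],1],
    [[0,0,0],[0,0,0],1]
  ]
}}

```text
time_s: 12.0
ee_pos: [0.506, -0.1803, 0.1843]
tcp_rot: [-3.14, 0.007, 0.629]
force: [0.1, 0.1, -1.0]
opening: 0.0085
```

```bash
python3 -c "
from h import *
arc(78)"
```

```text
r 0.03741042691105735 stand polar 116.25718286478565 yaw-based 114.74911036866986
12.0 [ 0.506  -0.1803  0.1843] [-3.14   0.007  0.629] [ 0.1  0.1 -1. ] 0.0085 [-0.457  0.322 -0.121  1.132 -0.005  0.484]
shift units [ 0.62  0.13 -0.1 ] in target axes [ 0.58 -0.27 -0.09] turn units [0.01 0.08 7.35]
```

{"method": "servo_tool", "body": {
  "motion": [
    [[0.1,-0.02,-0.02],[0,0,1],1],
    [[0.1,-0.02,-0.02],[0,0,1],1],
    [[0.1,-0.01,0],[0,0.08,1],1],
    [[0.09,-0.01,0],[0,0,1],1],
    [[0.09,0,0],[0,0,1],1],
    [[0.09,0,0],[0,0,1],1],
    [[0.09,0,0],[0,0,1],1],
    [[0,0,0],[0,0,0.3],1],
    [[0,0,0],[0,0,0],1]
  ]
}}

```text
time_s: 12.75
ee_pos: [0.5282, -0.1731, 0.184]
tcp_rot: [3.14, 0.003, 0.004]
force: [-0.7, -0.4, -0.9]
opening: 0.0089
```

```bash
python3 - <<'E'
from h import *
arc(78,.175)
im,d,c=shot("side"); uv=proj(c,[.53,-.2,.16])[0].astype(int)
u,v=max(uv[0],60),max(uv[1],50); save("s4",cv2.resize(im[v-50:v+50,u-60:u+60],(720,600),interpolation=2))
E
```

```text
r 0.03688017156412128 stand polar 79.56104455195602 yaw-based 78.9098654191416
12.75 [ 0.5282 -0.1731  0.184 ] [3.14e+00 3.00e-03 4.00e-03] [-0.7 -0.4 -0.9] 0.0089 [-0.429  0.357 -0.071  1.144 -0.003  1.138]
shift units [ 0.03 -0.08  0.22] in target axes [ 0.03 -0.08  0.23] turn units [0.02 0.03 0.18]
```

View pics/s4.png

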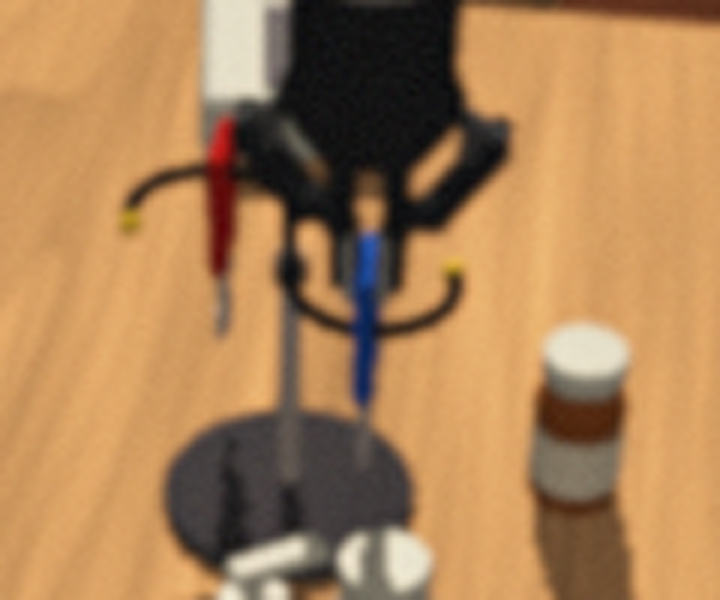

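The key is threaded: the rod passes through its eye at crop (365,325), past the middle of the bend. The post and the spare are clear. I'll lower it a little and release.

{"method": "servo_tool", "body": {
  "motion": [
    [[0.02,-0.06,0.1],[0,0,0.15],1],
    [[0,0,0.08],[0,0,0],1],
    [[0,0,0],[0,0,0],1],
    [[0,0,0],[0,0,0],1]
  ]
}}

```text
time_s: 13.13
ee_pos: [0.5282, -0.171, 0.1757]
tcp_rot: [3.14, 0.004, -0.004]
force: [-0.2, 0.1, -1.4]
opening: 0.0086
```

{"method": "servo_tool", "body": {
  "motion": [
    [[0,0,0.08],[0,0,0],1],
    [[0,0,0],[0,0,0],1]
  ]
}}

```text
time_s: 13.3
ee_pos: [0.5279, -0.1709, 0.1721]
tcp_rot: [3.14, 0.004, -0.002]
force: [-0.2, 1.0, -1.1]
opening: 0.0087
```

{"method": "servo_tool", "body": {
  "motion": [
    [[0,0,0],[0,0,0],0.7],
    [[0,0,0],[0,0,0],0.5],
    [[0,0,0],[0,0,0],0.3],
    [[0,0,0],[0,0,0],0.1],
    [[0,0,0],[0,0,0],0],
    [[0,0,0],[0,0,0],0],
    [[0,0,0],[0,0,0],0],
    [[0,0,0],[0,0,0],0],
    [[0,0,0],[0,0,0],0],
    [[0,0,0],[0,0,0],0]
  ]
}}

```text
time_s: 14.13
ee_pos: [0.5289, -0.1714, 0.1735]
tcp_rot: [3.139, 0.001, -0.001]
force: [-0.0, 0.7, 0.5]
opening: 0.0425
```

{"method": "servo_tool", "body": {
  "motion": [
    [[0,0,-0.3],[0,0,0],0],
    [[0,0,-0.4],[0,0,0],0],
    [[0,0,-0.6],[0,0,0],0],
    [[0,0,-0.8],[0,0,0],0],
    [[0,0,-0.8],[0,0,0],0],
    [[0,0,0],[0,0,0],0],
    [[0,0,0],[0,0,0],0],
    [[0,0,0],[0,0,0],0],
    [[0,0,0],[0,0,0],0],
    [[0,0,0],[0,0,0],0],
    [[0,0,0],[0,0,0],0],
    [[0,0,0],[0,0,0],0]
  ]
}}

```text
time_s: 15.13
ee_pos: [0.5258, -0.1696, 0.2886]
tcp_rot: [-3.14, 0.011, -0.002]
force: [-0.1, -1.2, 0.4]
opening: 0.0426
```

```bash
python3 - <<'E'
from h import *
st()
im,d,c=shot("side"); uv=proj(c,[.53,-.2,.16])[0].astype(int)
u,v=max(uv[0],60),max(uv[1],50); save("s5",cv2.resize(im[v-50:v+50,u-60:u+60],(720,600),interpolation=2))
def blue(im,d,c):
    h=cv2.cvtColor(im,cv2.COLOR_RGB2HSV); m=(h[...,0]>103)&(h[...,0]<130)&(h[...,1]>150)&(d>0)
    vv,uu=np.mgrid[:384,:512]; P=pts(c,np.c_[uu[m],vv[m]],d[m]); k=(np.linalg.norm(P[:,:2]-[.53,-.17],axis=1)<.06)&(P[:,2]>.1); P=P[k]
    print(len(P),np.round(P.mean(0),4),np.round(P.min(0),4),np.round(P.max(0),4))
blue(im,d,c)
a=eyes.camera("side"); blue(a[0],a[1],c)
E
```

```text
15.1333 [ 0.5258 -0.1696  0.2886] [-3.14e+00  1.10e-02 -2.00e-03] [-0.1 -1.2  0.4] 0.0426 [-0.425  0.335  0.166  1.413 -0.003  1.147]
40 [ 0.5266 -0.1549  0.164 ] [ 0.522  -0.1837  0.1184] [ 0.5301 -0.146   0.1891]
39 [ 0.5267 -0.1552  0.1634] [ 0.524  -0.1868  0.1168] [ 0.5301 -0.1482  0.1877]
```

View pics/s5.png

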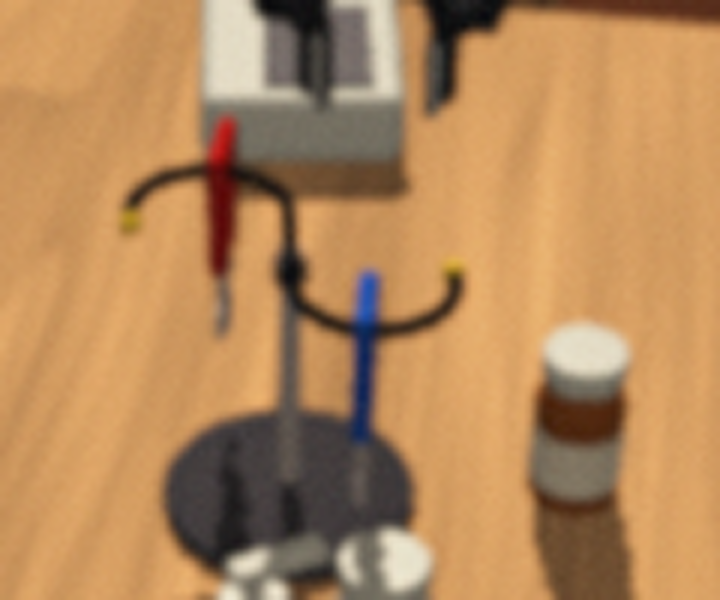

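The key hangs upright on the hook at crop (367,330), past the middle of the bend. I'll let it settle, compare once more, and hand in.

{"method": "servo_tool", "body": {
  "motion": [
    [[0,0,-0.1],[0,0,0],0],
    [[0,0,0],[0,0,0],0],
    [[0,0,0],[0,0,0],0],
    [[0,0,0],[0,0,0],0],
    [[0,0,0],[0,0,0],0],
    [[0,0,0],[0,0,0],0],
    [[0,0,0],[0,0,0],0],
    [[0,0,0],[0,0,0],0],
    [[0,0,0],[0,0,0],0],
    [[0,0,0],[0,0,0],0],
    [[0,0,0],[0,0,0],0],
    [[0,0,0],[0,0,0],0]
  ]
}}

```text
time_s: 16.23
ee_pos: [0.5257, -0.1695, 0.2926]
tcp_rot: [-3.14, 0.012, -0.001]
force: [0.2, -0.3, 0.3]
opening: 0.043
```

```bash
python3 - <<'E'
from h import *
def cen(im):
    h=cv2.cvtColor(im,cv2.COLOR_RGB2HSV); m=(h[...,0]>103)&(h[...,0]<130)&(h[...,1]>150); m[:, :215]=0; m[:,265:]=0; m[:80]=0; m[180:]=0
    v,u=np.where(m); return len(u),u.mean().round(2),v.mean().round(2)
for _ in range(3): a,d,c=shot("side"); print(cen(a))
ref=np.load("side.npz")["im"]; df=cv2.absdiff(ref,a).max(2)>50
n,l,t,ce=cv2.connectedComponentsWithStats(df.astype(np.uint8)); print([(t[i].tolist()) for i in range(1,n) if t[i,4]>25])
st(); print(manip.hand_in())
E
```

```text
(39, np.float64(260.18), np.float64(143.46))
(39, np.float64(260.18), np.float64(143.46))
(41, np.float64(260.24), np.float64(143.32))
[[248, 0, 35, 6, 189], [424, 0, 14, 13, 98], [430, 0, 29, 40, 239], [432, 0, 50, 88, 3242], [250, 29, 23, 10, 100], [271, 29, 8, 9, 30], [237, 41, 52, 62, 1400], [255, 40, 19, 4, 34], [435, 99, 37, 49, 1169], [258, 130, 6, 27, 106], [430, 151, 10, 35, 234], [259, 173, 5, 11, 46], [244, 174, 10, 6, 34], [468, 185, 44, 68, 1007], [261, 219, 4, 9, 34], [248, 232, 65, 152, 3854], [232, 244, 15, 72, 717], [419, 256, 93, 128, 5312], [478, 278, 19, 22, 140], [429, 283, 14, 42, 333]]
16.3833 [ 0.5257 -0.1695  0.2926] [-3.14e+00  1.20e-02 -2.00e-03] [-0.3  0.3  0.1] 0.0427 [-0.425  0.336  0.178  1.425 -0.003  1.147]
the job is handed in; nothing more can be done
None
```

I turned the blue key home, drew it straight up out of the lock and threaded it from the hook's tip round the bend. I released it there and handed the job in at about 16.4 s; no verdict was reported.

**Key on the hook:** In the last side pictures it hangs upright and at rest, with its centroid steady to 0.15 px over three frames. It is about 6 mm past the middle of the bend, and its top is at about z 0.188 m. The gripper is clear above it.

**Lock:** After the key came out, the slot lay on the line of the green home marks.

**Other objects:** I saw no shift of the spare key, tablet jar or ointment jar in the last crop. I only compared the rest coarsely with the first side picture: large differences showed around the arm, the key, the lock and the lower right side of the picture. I put these down to the arm, the key and their shadows and did not look into them further. I did not measure the positions of the pill box, mug, stapler or sanitiser at the end.

**Mishaps:** Two things went slightly wrong on the way:
- **First grip:** it was too high, so I regripped about 10 mm lower.
- **Height at the hook:** on reaching the tip the tool rose about 16 mm instead of 4. No contact force showed, and I corrected it before going round the bend.

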